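Refit the guard gate's hinge pin, work its sagging bolt free and hold the gate ajar

ROBOT

A 7-joint arm with a two-finger parallel gripper is mounted at the origin on the work surface. World frame = base frame: x ahead of the robot, y to its left, z up, the work surface at z = 0. Lengths are in m, angles in rad, forces in N, time in s.
With the tool pointing down it reaches from about 0.4 to 0.85 m from the base axis. Payload 10.4 kg.
Tool frame: the origin (TCP) lies midway between the tips of the shut fingers; the grasp point (between the pads) lies 19 mm behind it (manip.tcp_to_grasp is the distance from the TCP to the grasp point, in m); x points along the fingers, y is the direction in which the jaws open and shut, and the axes are right-handed (so a half turn about x gives the same grasp; the last joint's range is limited). The gripper opens to 87 mm and grips with 3 to 60 N. Pads are 19 mm wide; open, the fingers measure 117 mm over their backs; the gripper's body (75 mm by 190 mm) begins 51 mm behind the grasp point.
Start: joints at [1.308, 0.332, -0.065, 1.46, 0.022, 1.35, -0.088], TCP at [0.148, -0.607, 0.192] pointing down, gripper open.
Joint ranges: [-2.6, 2.6], [-0.5, 2.12], [-1.47, 1.34], [0.16, 2.42], [-1.27, 4.41], [0.06, 2.06], [-2.6, 2.6]. Speed limits (rad/s): [2.22, 2.22, 2.79, 2.79, 3.14, 3.14, 3.14].

INTERFACE

Orientations are given as a 3x3 rotation matrix whose columns are the frame's x, y, z axes.
In Python, from rig import telemetry, eyes, order, manip gives the robot as it stands.
- The arm moves only by the shell command python3 -m inch 'ROWS' [FORCE]. ROWS is JSON, a list of rows, each a list of 3 entries, a list of its own where there are three numbers: the shift along the tool's x, y, z in m, then the turn about the tool's x in degrees, then the finger opening in m, from 0 to 0.087. A call has 1 to 20 rows; each row shifts and turns the commanded pose from where the row before left it, along the tool's axes as they then stand; what a row does not reach is not made up. A row lasts 1/8 s, in which the tool goes at most 62.5 mm and 10.7 degrees, less where a joint would pass 70% of its speed; a pose out of reach is approached as far as the arm can. A call with a gripper value outside its range is refused whole. The fingers move at their own pace and stop on an object; FORCE is the grip in N (left out, the last holds). Time passes only in rows, so rows that do not move let the fingers close. It gives the time, the measured TCP pose, the force and the opening at its end, in the units of the state.
- telemetry.state(): the state, without advancing time (a new reading comes with each control period).
- eyes.get_image(name): name is "scene" or "top" or "wrist"; returns (picture, depth): 480x640x3 uint8, blue, green, red; 480x640 float32, m along the optical axis (not along the pixel's ray), 0 where there is no reading.
- eyes.camera_model(name): a dict with "mtx" (3x3 intrinsics, pixels), "R" (3x3) and "t" (3): a world point X has camera coordinates R X + t. Camera axes: x right, y down, z forward; pixel columns grow to the right and rows downward; lengths in m; the calibration is good to about 2 mm. A picture is of the moment at which its call begins: read the wrist's pose just before it. camera_model takes no time and is no camera call; for the wrist camera it gives the pose at the moment of the call.
- order.finish_job(): hands the job in, once; it reports no verdict.
The state is a dict: "clock": time; "joint_pos": joint angles; "joint_vel": joint speeds; "effort": joint torques, N m; "tcp_pos": TCP position; "orientation": TCP orientation; "contact_force": force on the tool from outside, world axes, zero at the start; "ft_torque": the same for the moment, N m; "gripper_width": opening from 0.0 (shut) to 1.0 (fully open).
Only numpy, scipy, OpenCV 4.12 (cv2) and the standard library are available. Lean on these libraries where they do the work, as an engineer would, in place of code of your own. Each camera call takes 0.05 s, during which the arm holds its last target. There are 200 camera calls.

TASK

Put the loose hinge pin (tall round head, in the drilled wooden block) down through the gate's upper hinge until its head sits fully home and let go of it; the gate must stay shut until then. Next, without wrenching the bolt against its keeper, lift the sagging bolt by its upright handle so that it clears the keeper's bent-up lip while you draw it back, and pull the gate by that handle until its free edge stands about 10 cm ajar. The gate springs shut, so finish still gripping the handle, holding the gate steady with the bolt drawn, and leave everything else on the bench where it is.

Things in the scene. Friction and masses are not known exactly. Their poses are not given: they have to be found in the camera images.
- guard: Fixed bench machine: grey base 420 x 430 x 60 mm, black rocking tray with four aluminium pans, black guard fence 200 mm high with a barred gate in front (local -x, facing the robot). Origin at bench level, middle of the front face; z up, +y towards the hinge post (left seen from the robot), keeper on the right post. 'Guard (a, b, c)' below means these axes.
- fork_seat (a point): Centre of the hole in the upper hinge fork's top face, 200 mm up, at guard (-26, 190, 200) mm; the pin's head rests on this face. Fork arm, gate lug and second fork arm (14 mm holes in line, top faces 200, 188, 172 mm up, last underside 162 mm) lie on the vertical hinge axis. Nothing within 15 cm of it is higher than 200 mm.
- pin: Loose steel hinge pin, 94 mm long, 0.13 kg: shank 12 mm thick, 60 mm long, with a half-round end (6 mm radius); round, straight-sided ribbed head 20 mm across, 34 mm tall, to grip. Origin at the centre of the tip, z towards the head. Starts upright, tip down, in one of the block's three holes, its head on the block's top (72 mm up).
- pin_shoulder (a point): Centre of the underside of the pin's head, 60 mm above its tip.
- pin_block: Fixed wooden block 150 (x) x 50 (y) x 72 mm (z) with three upright 14 mm holes right through, 45 mm apart along its long x axis, holding the pin, a hex bolt and an eye bolt in any order. Origin at the centre of its underside. It may stand to the left or right of the gate.
- gate (a joint): Gate angle in rad, 0 = shut, grows as the gate swings out towards the robot about the hinge axis (seen from above it turns clockwise), up to 1.5. The gate is 330 mm wide, its bars and rails between 70 and 190 mm above the bench. A spring hinge pulls it shut: 0.48 N m when shut plus 1.2 N m per rad. 0.29 rad is 10 cm at the free edge.
- gate_edge (a point): Top front corner of the gate's free edge (latch stile), 356 mm from the hinge axis.
- bolt: Steel barrel bolt (0.35 kg) on the front of the gate's top rail: level round rod 16 mm thick along the gate's width (y, + to the hinge), upright handle, loose in two tall staples (tops 194 mm up, 61 mm each side of the handle at first). Underside notch 9 mm deep near its right end, then a 16 mm long nose. Origin: rod axis under the handle, at guard (-16, -85, 165) mm when shut and down.
- bolt_grip (a point): Middle of the bolt handle, 53 mm above the rod's axis (218 mm above the bench at the start). The handle is a vertical cylinder 16 mm in diameter, from 26 to 78 mm above the rod's axis.
- bolt_draw (a joint): How far the bolt is drawn towards the hinge, m: about 0 (0 to 0.003) at the start, stop at 0.045; sliding friction about 1.2 N. The nose is clear of the lip sideways from 0.026 on; from 0.030 the gate can swing freely.
- bolt_lift (a joint): How far the bolt is lifted in its loose guides, m: 0 = sagging down (its weight keeps it there), stop at 0.014. Below about 0.0075 the nose catches on the keeper's lip when drawn between 0.005 and 0.026; lifted 0.009 to 0.013 it passes.
- keeper_lip (a point): Middle of the top edge of the keeper's bent-up lip, a steel tab 4 mm thick standing across under the bolt on the right-hand post, 7.5 mm above the underside of the sagging bolt, in its notch. Beyond it (-y) the nose lies inside the keeper's strap.
- hex_bolt: Bystander in the block: bolt with a low hexagonal head (19 mm across, 9 mm high). Origin at its lower end. Leave it.
- eye_bolt: Bystander in the block: bolt with a ring on top (31 mm across, top about 36 mm above the block). Origin at its lower end. Leave it.
- spare_pan: Bystander: loose aluminium pan 160 x 150 x 38 mm on the bench on the other side of the gate from the block. Origin under its centre.
- wrench: Bystander: steel wrench lying flat on the bench in front of the machine.
- screwdriver: Bystander: screwdriver with a black handle lying on the bench in front of the machine.
- bottle: Bystander: white plastic bottle 60 mm in diameter, 115 mm tall, to the left of the machine. Origin under its centre.
- jar: Bystander: amber glass jar 60 mm in diameter, 75 mm tall, to the right of the machine. Origin under its centre.

How it is judged:
By the outcome, as a careful person would: the job done as asked, in the order asked, and still so for the second after the job is handed in, while the arm keeps its last pose, push and grip.
It also fails if it takes over 62 s, if anything falls off the work surface, if the arm or the gripper's body presses on something with over 40 N, if the wrist force passes 120 N, or if a joint passes its speed limit or range.

## Working session

There is one attempt and no reset: what is moved stays moved. The work goes in short steps, Python scripts to look and compute and a shell command to move; the robot and the scene stay as the last step left them, time stands still between calls to the robot, and variables do not carry over. Pictures are saved under pics/ and viewed, about 8 in all and at most 12, crops included, and the job is handed in when it is done.

```bash
ls; mkdir -p pics
python3 - <<'E'
from rig import telemetry, eyes, order, manip
import cv2, numpy as np
s=telemetry.state(); print(s); print(manip.tcp_to_grasp)
for n in("scene","top"):
    im,d=eyes.get_image(n); cv2.imwrite(f"pics/{n}0.png",im); np.save(f"pics/{n}0.npy",d)
    m=eyes.camera_model(n); print(n,m)
E
```

```text
pics
{'clock': 0.0, 'joint_pos': array([ 1.30841574,  0.33287968, -0.06470913,  1.46097028,  0.02160285,
        1.34992744, -0.08852892]), 'joint_vel': array([-0.00035518,  0.00172714, -0.00109799,  0.00148892, -0.00039607,
       -0.00121062,  0.00021006]), 'effort': array([-4.34004633e-04, -6.23261762e+01,  2.41184060e-02, -3.89893878e+01,
       -6.14507147e-02,  3.98060633e-02,  1.18348407e-04]), 'tcp_pos': array([ 0.1483172 , -0.60667635,  0.19143532]), 'orientation': array([[-4.22319525e-04,  2.37491064e-01, -9.71389631e-01],
       [ 1.42784446e-03, -9.71388585e-01, -2.37491429e-01],
       [-9.99998891e-01, -1.48729057e-03,  7.11360643e-05]]), 'contact_force': array([ 0.71246997, -0.02021807, -0.0537568 ]), 'ft_torque': array([-0.03253241, -0.0294026 ,  0.01749328]), 'gripper_width': 0.9988194866552549}
0.0187
scene {'mtx': array([[436.70802715,   0.        , 328.43512602],
       [  0.        , 436.70802715, 246.77380021],
       [  0.        ,   0.        ,   1.        ]]), 'R': array([[-0.56911261,  0.82196333,  0.02207077],
       [ 0.55076197,  0.40099357, -0.73202828],
       [-0.61055064, -0.40445079, -0.68091664]]), 't': array([ 0.27675971, -0.18524418,  1.42812151])}
top {'mtx': array([[500.77801657,   0.        , 318.73193625],
       [  0.        , 500.77801657, 241.01291486],
       [  0.        ,   0.        ,   1.        ]]), 'R': array([[ 0.01874605, -0.9997678 , -0.01062723],
       [-0.99334541, -0.01741545, -0.11384901],
       [ 0.11363749,  0.01269073, -0.99344122]]), 't': array([0.01339377, 0.5474799 , 1.51419381])}
```

View pics/scene0.png

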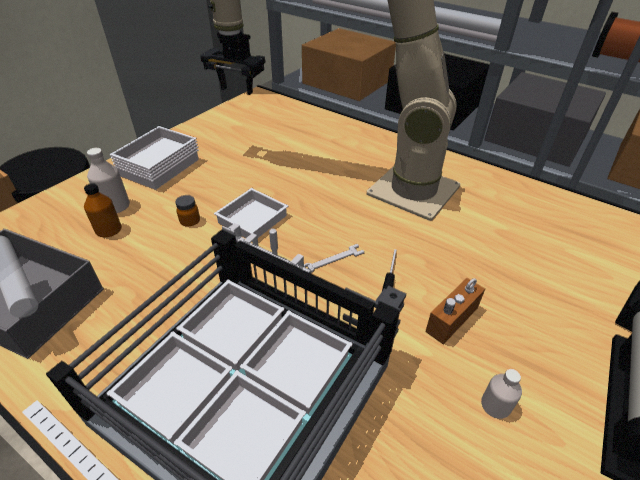

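View pics/top0.png

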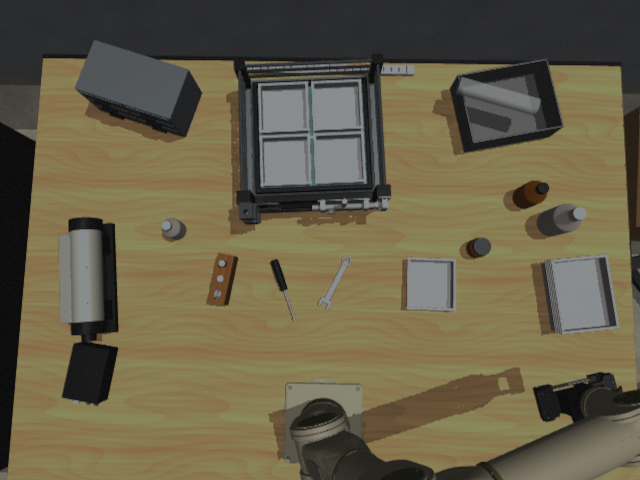

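The block stands left of the gate at top pixel (222,280). The hinge post is near (248,210) and the bolt near (345,205). I'll zoom in on these.

```bash
cat > h.py <<'E'
import numpy as np, cv2
from rig import telemetry, eyes, manip
def ray(m,u,v):
    K=m["mtx"];R=np.array(m["R"]);t=np.array(m["t"])
    return -R.T@t, R.T@np.linalg.inv(K)@np.array([u,v,1.])
def onz(m,u,v,z):
    c,d=ray(m,u,v); return c+d*(z-c[2])/d[2]
def proj(m,X):
    p=m["mtx"]@(m["R"]@np.asarray(X)+m["t"]); return p[:2]/p[2]
def two(m1,p1,m2,p2):
    c1,d1=ray(m1,*p1);c2,d2=ray(m2,*p2)
    A=np.stack([d1,-d2],1);s=np.linalg.lstsq(A,c2-c1,rcond=None)[0]
    a=c1+d1*s[0];b=c2+d2*s[1];return (a+b)/2,np.linalg.norm(a-b)
E
python3 - <<'E'
import cv2,numpy as np
t=cv2.imread('pics/top0.png');s=cv2.imread('pics/scene0.png')
def c(i,x,y,w,h): return cv2.resize(i[y:y+h,x:x+w],(400,300),interpolation=cv2.INTER_CUBIC)
o=np.vstack([np.hstack([c(t,180,245,80,60),c(t,230,180,60,45)]),np.hstack([c(t,310,180,80,60),c(s,415,265,80,60)])])
cv2.imwrite('pics/c1.png',o)
E
```

```text
(no output)
```

View pics/c1.png

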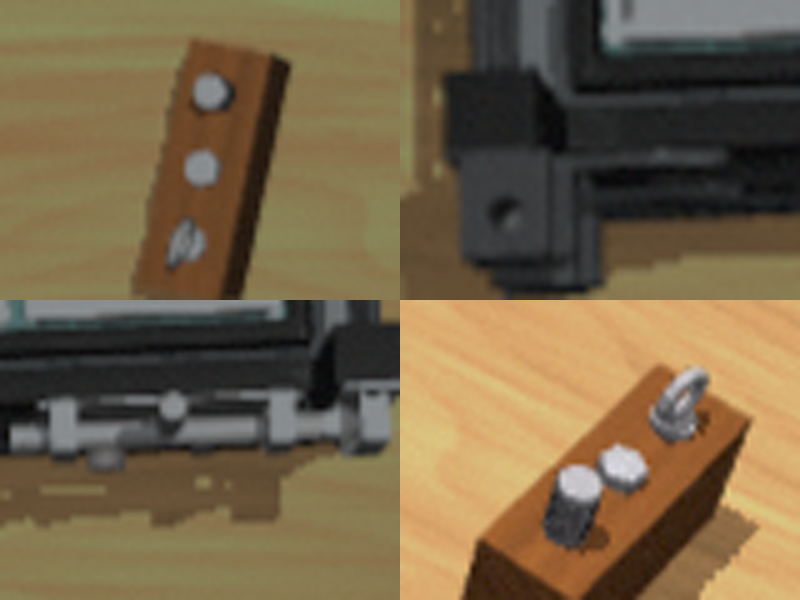

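Pin: head of the tall cylinder at top pixel (222,263), the end of the block far from the robot. The hex bolt is in the middle and the eye bolt is nearest. Fork hole is at about (246,212) and handle top at (344.6,201).

Run:
```python
from h import *
mt=eyes.camera_model("top");ms=eyes.camera_model("scene")
pin=onz(mt,222,263.4,.106);hexx=onz(mt,220.2,278.8,.081);fork=onz(mt,245.9,211.8,.2);han=onz(mt,344.6,201,.243)
print("pin",pin,"scene",onz(ms,451,301.6,.106),two(mt,(222,263.4),ms,(451,301.6)))
print("hex",hexx,np.linalg.norm((pin-hexx)[:2]),np.degrees(np.arctan2(*(pin-hexx)[[1,0]])))
print("fork",fork,"han",han)
v=(fork-han)[:2]; g=np.array([-10,275.]);print(np.linalg.norm(v)); yaw=np.arctan2(v[1],v[0])-np.arctan2(g[1],g[0]);print(np.degrees(yaw))
```

```text
pin [0.46769295 0.30426299 0.106     ] scene [0.46866763 0.30772742 0.106     ] (array([0.46735983, 0.30608857, 0.1037901 ]), np.float64(0.002862445236940448))
hex [0.42351191 0.31289187 0.081     ] 0.04501578978781173 -11.05117007926865
fork [0.6057545  0.22442549 0.2       ] han [ 0.63222712 -0.04677507  0.243     ]
0.2724895369661729
3.4925700382922713
```

```bash
python3 -m inch '[[[-0.05,0,0],10.2,0.087],[[-0.007,-0.036,-0.04],0,0.087],[[-0.007,-0.036,-0.04],0,0.087],[[-0.007,-0.036,-0.04],0,0.087],[[-0.007,-0.036,-0.04],0,0.087],[[-0.007,-0.036,-0.04],0,0.087],[[-0.007,-0.036,-0.04],0,0.087],[[-0.007,-0.036,-0.04],0,0.087],[[-0.007,-0.036,-0.04],0,0.087],[[0,-0.055,-0.005],0,0.087],[[0,-0.055,-0.005],0,0.087],[[0,-0.055,-0.005],0,0.087],[[0,-0.055,-0.005],0,0.087],[[0,-0.055,-0.005],0,0.087],[[0,-0.055,-0.005],0,0.087],[[0,-0.055,-0.005],0,0.087],[[0,-0.055,-0.005],0,0.087],[[0,-0.055,-0.005],0,0.087],[[0,-0.055,-0.005],0,0.087],[[0,-0.055,-0.005],0,0.087]]' 20
python3 - <<'E'
from h import *
s=telemetry.state();print(s['joint_pos'],s['orientation'])
m=eyes.camera_model("wrist");im,d=eyes.get_image("wrist");cv2.imwrite("pics/w1.png",im);print(m, proj(m,[.467,.306,.106]),proj(m,[.606,.224,.2]))
E
```

```text
clock: 2.6
tcp_pos: [0.4677, 0.3087, 0.2981]
orientation: [[0.0, 0.061, -0.998], [-0.0, -0.998, -0.061], [-1.0, 0.0, -0.0]]
contact_force: [-0.2, 0.1, 0.0]
gripper_width: 0.999
[ 0.10010877  0.26887492 -0.93545216  1.4199878   0.21581144  1.55986361
 -2.33029103] [[ 1.76909865e-04  6.06581568e-02 -9.98158583e-01]
 [-2.85373841e-04 -9.98158555e-01 -6.06582056e-02]
 [-9.99999944e-01  2.95579384e-04 -1.59273844e-04]]
{'mtx': array([[393.1585476 ,   0.        , 323.12924361],
       [  0.        , 393.1585476 , 239.36991716],
       [  0.        ,   0.        ,   1.        ]]), 'R': array([[ 5.99825536e-02, -9.98199422e-01, -8.98222549e-05],
       [-9.50860504e-01, -5.71653044e-02,  3.04296614e-01],
       [-3.03753838e-01, -1.81670795e-02, -9.52577326e-01]]), 't': array([0.27986609, 0.39304664, 0.64009612])} [325.55758115 202.99360916] [462.38615951  36.17025028]
```

View pics/w1.png

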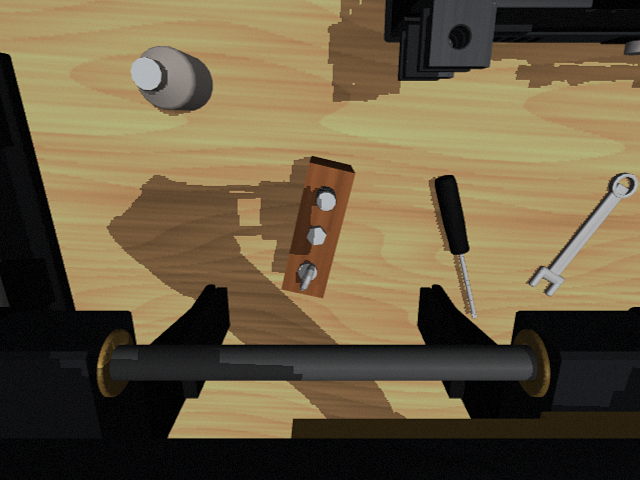

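The wrist picture shows the pin head at (325.5,199) and the fork hole at (460,37), close to where they were predicted.

Run:
```python
from h import *
m=eyes.camera_model("wrist");im=cv2.imread("pics/w1.png");g=cv2.cvtColor(im,cv2.COLOR_BGR2GRAY)
def blob(mask,x,y,r):
    k=np.zeros_like(mask);cv2.circle(k,(x,y),r,255,-1);mm=mask&k
    n,l,st,c=cv2.connectedComponentsWithStats(mm);i=1+np.argmax(st[1:,4]);return c[i],st[i]
hsv=cv2.cvtColor(im,cv2.COLOR_BGR2HSV)
c,st=blob(((hsv[...,1]<60)&(g>110)).astype(np.uint8)*255,325,200,15);print(c,st,onz(m,*c,.106))
c,st=blob((g<40).astype(np.uint8)*255,460,37,16);print(c,st,onz(m,*c,.2))
```

```text
[326.52325581 201.08527132] [318 192  18  19 258] [0.46579925 0.3131383  0.106     ]
[459.83058824  35.98117647] [449  24  22  25 425] [0.60314542 0.23490056 0.2       ]
```

The arm was still settling when that was taken, so I'll repeat it now that it's still.

```bash
cat >> h.py <<'E'
def blob(mask,x,y,r):
    k=np.zeros(mask.shape,np.uint8);cv2.circle(k,(int(x),int(y)),r,255,-1);mm=(mask*255).astype(np.uint8)&k
    n,l,st,c=cv2.connectedComponentsWithStats(mm);i=1+np.argmax(st[1:,4]);return c[i],st[i]
E
python3 - <<'E'
from h import *
eyes.get_image("wrist");s=telemetry.state();m=eyes.camera_model("wrist");im,_=eyes.get_image("wrist");g=cv2.cvtColor(im,cv2.COLOR_BGR2GRAY)
cv2.imwrite("pics/w2.png",im)
sat=cv2.cvtColor(im,cv2.COLOR_BGR2HSV)[...,1]
print(s['clock'],s['tcp_pos'])
p=proj(m,[.467,.306,.106]);c,st=blob((sat<60)&(g>110),*p,15);print(c,st,onz(m,*c,.106))
p=proj(m,[.606,.224,.2]);c,st=blob(g<40,*p,16);print(c,st,onz(m,*c,.2))
E
```

```text
2.7 [0.46477299 0.3133747  0.29714548]
[331.38869258 198.3745583 ] [322 189  20  19 283] [0.46875218 0.30590265 0.106     ]
[470.66742597  32.4214123 ] [460  20  22  26 439] [0.60586541 0.22582452 0.2       ]
```

```bash
python3 -m inch '[[[0.05,0.0076,-0.0035],0,0.087],[[0.055,0,0],0,0.087],[[0.055,0,0],0,0.087],[[0.03,0,0],0,0.087],[[0,0,0],0,0.087]]'
python3 - <<'E'
from h import *
s=telemetry.state();m=eyes.camera_model("wrist");im,_=eyes.get_image("wrist")
cv2.imwrite("pics/w3.png",im);print(s['tcp_pos'],proj(m,[.4687,.306,.106]))
p=onz;g=cv2.cvtColor(im,cv2.COLOR_BGR2GRAY);sat=cv2.cvtColor(im,cv2.COLOR_BGR2HSV)[...,1]
c,st=blob((sat<60)&(g>100),*proj(m,[.4687,.306,.106]),40);print(c,st,onz(m,*c,.106))
E
```

```text
clock: 3.38
tcp_pos: [0.4709, 0.2976, 0.1064]
orientation: [[-0.003, 0.06, -0.998], [-0.003, -0.998, -0.06], [-1.0, 0.002, 0.003]]
contact_force: [-0.1, 0.3, 0.7]
gripper_width: 0.995
[0.47090933 0.29755633 0.10639446] [306.68159176 282.3936677 ]
[306.97042716 281.38554217] [290 266  36  32 913] [0.46929282 0.30587386 0.106     ]
```

View pics/w3.png

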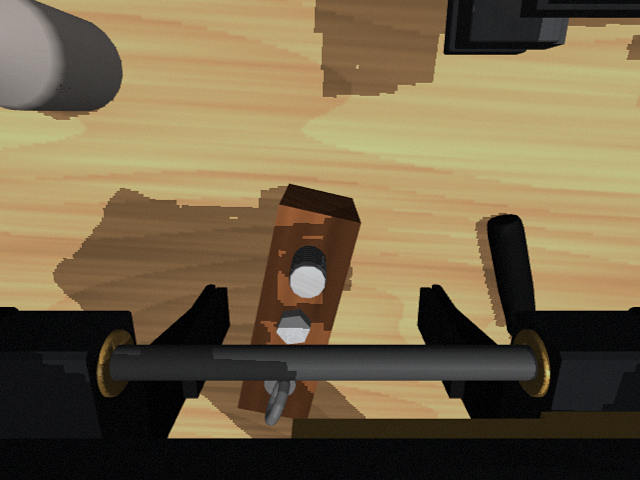

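The pin head is at (307,281) and clear of the jaws, with the arm slightly offset because it had overshot before. I'll correct that, go down and grip.

```bash
python3 -m inch '[[[0,-0.0072,0.0023],0,0.087],[[0.015,0,0],0,0.087],[[0.0145,0,0],0,0.087],[[0,0,0],0,0.087],[[0,0,0],0,0.087]]'; python3 -m inch '[[[0,0,0],0,0.01],[[0,0,0],0,0.01],[[0,0,0],0,0.01],[[0,0,0],0,0.01],[[0,0,0],0,0.01],[[0,0,0],0,0.01]]' 30
```

```text
clock: 4.05
tcp_pos: [0.4689, 0.307, 0.0787]
orientation: [[-0.0, 0.062, -0.998], [-0.0, -0.998, -0.062], [-1.0, 0.0, 0.0]]
contact_force: [-0.4, 0.1, 0.7]
gripper_width: 1.0
clock: 4.8
tcp_pos: [0.4689, 0.307, 0.0787]
orientation: [[0.0, 0.062, -0.998], [-0.0, -0.998, -0.062], [-1.0, 0.0, -0.0]]
contact_force: [-0.6, -0.6, 0.5]
gripper_width: 0.399
```

```bash
python3 -m inch '[[[0,0,0],0,0.01],[[0,0,0],0,0.01],[[0,0,0],0,0.01],[[0,0,0],0,0.01]]' 40
```

```text
clock: 5.3
tcp_pos: [0.4688, 0.307, 0.0787]
orientation: [[-0.0, 0.062, -0.998], [-0.0, -0.998, -0.062], [-1.0, 0.0, 0.0]]
contact_force: [0.3, -0.4, -0.3]
gripper_width: 0.123
```

The opening is smaller than the 20 mm head, so the grip may have missed. I'll look.

Run:
```python
from h import *
m=eyes.camera_model("wrist");im,d=eyes.get_image("wrist");cv2.imwrite("pics/w4.png",im);print(proj(m,[.4687,.306,.106]),telemetry.state()['gripper_width'])
t,_=eyes.get_image("scene");
o=np.hstack([cv2.resize(im[200:460,200:460],(400,400)),cv2.resize(t[240:340,400:500],(400,400))]);cv2.imwrite("pics/c4.png",o)
```

```text
[324.77693639 303.78903807] 0.11569556498291236
```

View pics/c4.png

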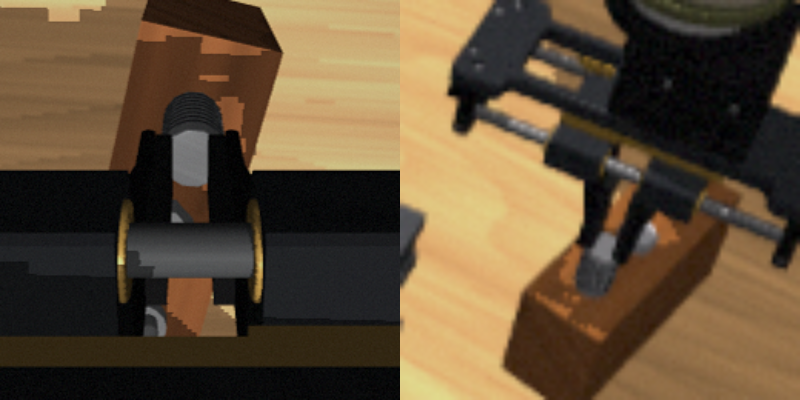

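The fingers look to be on the near side of the pin, or above it. I'll use depth to locate the fingertips.

Run:
```python
from h import *
s=telemetry.state();m=eyes.camera_model("wrist");im,d=eyes.get_image("wrist")
print(s['tcp_pos'],"cam",-m["R"].T@m["t"]); ms=eyes.camera_model("scene"); print("scene tcp",proj(ms,s['tcp_pos']),"pin top",proj(ms,[.4687,.306,.106]))
def P(u,v):
    z=d[v,u];p=z*np.linalg.inv(m["mtx"])@[u,v,1];return np.round(m["R"].T@(p-m["t"]),4)
for cu,cv in [(147,140),(147,160),(230,140),(230,160),(190,150),(190,165),(190,178),(190,120),(260,130),(190,200),(180,30)]:
    u,v=int(200+cu*.65),int(200+cv*.65);print((u,v),P(u,v))
```

```text
[0.4688321  0.30700497 0.07871366] cam [0.55256812 0.31184358 0.27080291]
scene tcp [448.0294536  309.49001662] pin top [450.24808279 301.24912278]
(295, 291) [0.4789 0.3196 0.1156]
(295, 304) [0.4787 0.3188 0.1272]
(349, 291) [0.48   0.2962 0.1149]
(349, 304) [0.4803 0.297  0.1277]
(323, 297) [0.4719 0.307  0.1055]
(323, 307) [0.4665 0.3067 0.105 ]
(323, 315) [0.4622 0.3064 0.1049]
(323, 278) [0.4784 0.3074 0.0986]
(369, 284) [0.4652 0.2813 0.0726]
(323, 330) [0.4345 0.3048 0.0717]
(317, 219) [0.5002 0.3119 0.0723]
```

Run:
```python
from h import *
m=eyes.camera_model("wrist");im,d=eyes.get_image("wrist")
v,u=np.mgrid[:480,:640];Z=d;pc=np.stack([u*Z,v*Z,Z],-1)@np.linalg.inv(m["mtx"]).T
W=(pc-m["t"])@m["R"]
for uu in (288,295,302,306,340,344,349,354):
    print(uu,[(vv,*np.round(1000*W[vv,uu]).astype(int)) for vv in range(270,312,4)])
cv2.imwrite("pics/c5.png",cv2.resize(im[255:345,263:383],(800,600),interpolation=cv2.INTER_CUBIC))
```

```text
288 [(270, np.int64(470), np.int64(326), np.int64(72)), (274, np.int64(469), np.int64(326), np.int64(73)), (278, np.int64(465), np.int64(326), np.int64(71)), (282, np.int64(463), np.int64(326), np.int64(71)), (286, np.int64(461), np.int64(326), np.int64(72)), (290, np.int64(458), np.int64(326), np.int64(71)), (294, np.int64(456), np.int64(326), np.int64(72)), (298, np.int64(454), np.int64(325), np.int64(72)), (302, np.int64(451), np.int64(325), np.int64(72)), (306, np.int64(449), np.int64(325), np.int64(73)), (310, np.int64(479), np.int64(321), np.int64(133))]
295 [(270, np.int64(470), np.int64(322), np.int64(71)), (274, np.int64(469), np.int64(322), np.int64(72)), (278, np.int64(466), np.int64(322), np.int64(71)), (282, np.int64(463), np.int64(322), np.int64(71)), (286, np.int64(479), np.int64(320), np.int64(111)), (290, np.int64(479), np.int64(320), np.int64(115)), (294, np.int64(479), np.int64(319), np.int64(119)), (298, np.int64(479), np.int64(319), np.int64(123)), (302, np.int64(479), np.int64(319), np.int64(126)), (306, np.int64(480), np.int64(319), np.int64(131)), (310, np.int
[... 2774 characters left out ...]
4(297), np.int64(125)), (306, np.int64(481), np.int64(297), np.int64(130)), (310, np.int64(480), np.int64(297), np.int64(133))]
354 [(270, np.int64(472), np.int64(290), np.int64(71)), (274, np.int64(470), np.int64(290), np.int64(72)), (278, np.int64(468), np.int64(290), np.int64(72)), (282, np.int64(466), np.int64(290), np.int64(72)), (286, np.int64(480), np.int64(294), np.int64(110)), (290, np.int64(480), np.int64(294), np.int64(114)), (294, np.int64(480), np.int64(294), np.int64(117)), (298, np.int64(480), np.int64(295), np.int64(122)), (302, np.int64(481), np.int64(295), np.int64(128)), (306, np.int64(480), np.int64(295), np.int64(128)), (310, np.int64(480), np.int64(295), np.int64(133))]
```

View pics/c5.png

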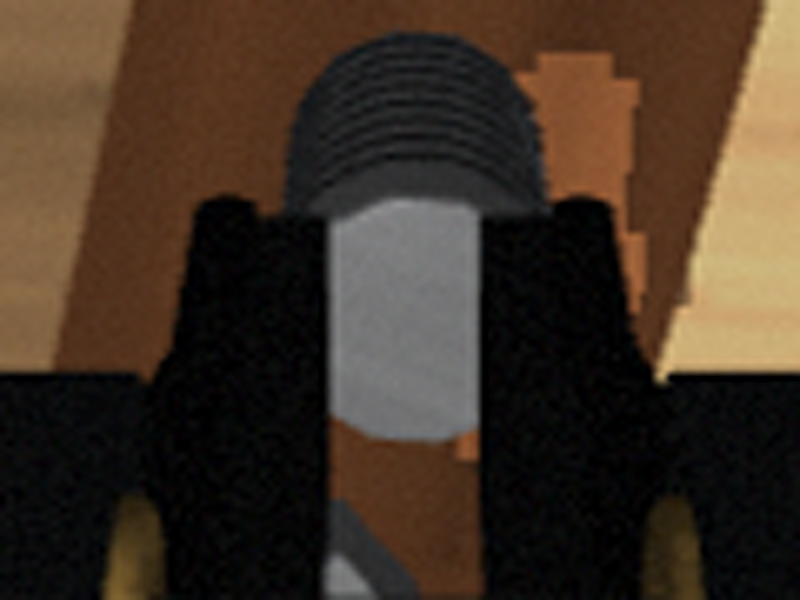

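Depth puts the fingertips at z≈0.109 with the gap centred over the pin, while the reported TCP z is 0.079. The fingers really end about 30 mm short of the reported TCP. I'll open, then check tip and body heights while open.

```bash
python3 -m inch '[[[0,0,0],0,0.06],[[0,0,0],0,0.06],[[0,0,0],0,0.06],[[0,0,0],0,0.06],[[0,0,0],0,0.06],[[0,0,0],0,0.06]]' 30
python3 - <<'E'
from h import *
s=telemetry.state();m=eyes.camera_model("wrist");im,d=eyes.get_image("wrist");cv2.imwrite("pics/w6.png",im)
print(s['tcp_pos'],s['gripper_width'])
v,u=np.mgrid[:480,:640];pc=np.stack([u*d,v*d,d],-1)@np.linalg.inv(m["mtx"]).T
W=(pc-m["t"])@m["R"]*1000
for sgn in(1,-1):
    lat=sgn*(W[...,1]-s['tcp_pos'][1]*1000); k=(W[...,2]>76)&(d>0)&(lat>23)&(lat<60)&(abs(W[...,0]-469)<25)
    P=W[k]; o=np.argsort(P[:,2])[:400]; print(np.percentile(P[:,2],[0,1,5,20]),P[o].mean(0),P[o].min(0),P[o].max(0))
cut=[(vv,*np.round(W[vv,200]).astype(int).tolist()) for vv in range(300,440,8)];print(cut)
cut=[(vv,*np.round(W[vv,120]).astype(int).tolist()) for vv in range(300,440,8)];print(cut)
E
```

```text
clock: 6.25
tcp_pos: [0.4688, 0.307, 0.0787]
orientation: [[0.0, 0.062, -0.998], [-0.0, -0.998, -0.062], [-1.0, 0.0, -0.0]]
contact_force: [-0.3, 0.4, -0.9]
gripper_width: 0.66
[0.46883956 0.3069758  0.07872208] 0.6601529256791363
[107.52108593 114.35744337 132.306917   181.97763402] [472.56275679 338.24076812 114.37825341] [456.70093809 334.67577921 107.52108593] [478.22999558 345.11333336 119.65601932]
[107.60143247 110.1400793  115.48212104 132.35641891] [476.24202118 275.71474851 114.27858691] [460.47982946 269.63096175 107.60143247] [482.53960933 278.50612686 119.5030146 ]
[(300, 411, 398, -1), (308, 406, 397, 0), (316, 398, 398, 0), (324, 391, 398, 0), (332, 384, 399, -1), (340, 477, 349, 155), (348, 500, 337, 193), (356, 499, 336, 194), (364, 498, 336, 196), (372, 497, 336, 197), (380, 493, 336, 195), (388, 480, 341, 182), (396, 478, 341, 182), (404, 475, 341, 182), (412, 473, 341, 183), (420, 472, 340, 185), (428, 469, 340, 184), (436, 467, 340, 185)]
[(300, 408, 458, -1), (308, 401, 459, -1), (316, 503, 358, 187), (324, 504, 355, 191), (332, 504, 354, 194), (340, 504, 353, 197), (348, 504, 351, 200), (356, 503, 351, 201), (364, 503, 349, 204), (372, 500, 350, 203), (380, 499, 350, 204), (388, 496, 351, 203), (396, 494, 351, 203), (404, 491, 351, 202), (412, 491, 351, 203), (420, 489, 351, 203), (428, 485, 352, 202), (436, 483, 352, 202)]
```

Tips are at z≈0.1075 and the body at 0.182, so the whole tool sits 29 mm above the reported TCP. I'll use real tip z = reported + 0.029 from here on, so go down 30 mm and close.

```bash
python3 -m inch '[[[0.015,0,0],0,0.06],[[0.015,0,0],0,0.06],[[0,0,0],0,0.06],[[0,0,0],0,0.01],[[0,0,0],0,0.01],[[0,0,0],0,0.01],[[0,0,0],0,0.01],[[0,0,0],0,0.01],[[0,0,0],0,0.01],[[0,0,0],0,0.01],[[0,0,0],0,0.01]]' 30
```

```text
clock: 7.68
tcp_pos: [0.4689, 0.307, 0.0488]
orientation: [[0.0, 0.062, -0.998], [-0.0, -0.998, -0.062], [-1.0, 0.0, -0.0]]
contact_force: [-0.3, -0.9, 2.0]
gripper_width: 0.221
```

Gripped (19 mm). Next: lift and carry it above the fork.

```bash
python3 -m inch '[[[-0.03,0,0],0,0.01],[[-0.05,0,0],0,0.01],[[-0.05,0,0],0,0.01],[[-0.05,0,0],0,0.01],[[-0.026,0.01,-0.012],0,0.01],[[0,0.025,-0.04],0,0.01],[[0,0.025,-0.04],0,0.01],[[0,0.0185,-0.03],0,0.01],[[0,0.0102,-0.01],0,0.01],[[0,0,0],0,0.01],[[0,0,0],0,0.01],[[0,0,0],0,0.01]]' 30
python3 - <<'E'
from h import *
s=telemetry.state();print(s['tcp_pos'],s['gripper_width'])
m=eyes.camera_model("wrist");im,d=eyes.get_image("wrist");cv2.imwrite("pics/w7.png",im)
t,_=eyes.get_image("top");c,_=eyes.get_image("scene");cv2.imwrite("pics/t7.png",t);cv2.imwrite("pics/s7.png",c)
mt=eyes.camera_model("top");ms=eyes.camera_model("scene")
x=s['tcp_pos'].copy();x[2]+=.0232-.06
for M,n in((m,"w"),(mt,"t"),(ms,"s")): print(n,"tip",proj(M,x),"fork",proj(M,[.606,.2255,.2]))
p=proj(m,x).astype(int);print(p)
q=proj(ms,x).astype(int)
a=cv2.resize(im[150:330,243:403],(400,450));b=cv2.resize(c[q[1]-50:q[1]+40,q[0]-40:q[0]+40],(400,450),interpolation=cv2.INTER_CUBIC)
cv2.imwrite("pics/c7.png",np.hstack([a,b]));print("offset scene",q-[40,50])
E
```

```text
clock: 9.18
tcp_pos: [0.6051, 0.2277, 0.2552]
orientation: [[0.0, 0.064, -0.998], [0.0, -0.998, -0.064], [-1.0, -0.0, -0.0]]
contact_force: [-0.7, -0.4, -1.6]
gripper_width: 0.223
[0.60512693 0.22772776 0.25517123] 0.22325060755744908
w tip [322.80810968 255.91306024] fork [326.27516953 245.35183254]
t tip [243.643931   210.85177416] fork [245.51604513 211.70608416]
s tip [394.84815459 289.22386258] fork [392.38174414 295.41857189]
[322 255]
offset scene [354 239]
```

View pics/c7.png

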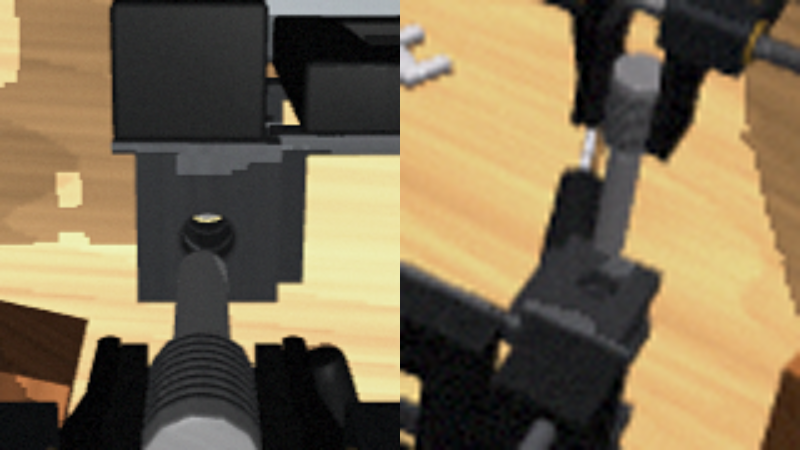

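The pin tip is at about (324,250) in the wrist view and the fork hole at (326,244). The hole matches its predicted position. Next I'll measure the shank's centreline and where the round end stops.

Run:
```python
from h import *
im=cv2.imread("pics/w7.png");g=cv2.GaussianBlur(cv2.cvtColor(im,cv2.COLOR_BGR2GRAY),(3,3),0)
for r in range(236,284,4): print(r,g[r,308:342].tolist())
print("col",g[236:270,324].tolist())
m=eyes.camera_model("wrist");x=telemetry.state()['tcp_pos'].copy()
for dz,n in((.006,'ball'),(.02,''),(.04,'')): print(n,proj(m,x+[0,0,.0232-.06+dz]))
```

```text
236 [53, 54, 55, 55, 55, 54, 54, 54, 54, 53, 48, 52, 79, 110, 130, 141, 142, 139, 140, 142, 142, 138, 118, 78, 50, 47, 52, 53, 54, 53, 53, 54, 54, 53]
240 [53, 55, 56, 55, 54, 54, 54, 49, 39, 33, 32, 32, 29, 24, 21, 18, 18, 19, 18, 18, 19, 21, 25, 29, 29, 28, 29, 35, 44, 51, 53, 53, 54, 53]
244 [54, 54, 55, 56, 56, 53, 45, 38, 37, 39, 34, 29, 26, 24, 22, 22, 25, 26, 26, 25, 23, 23, 22, 21, 21, 23, 28, 30, 33, 41, 49, 51, 52, 53]
248 [53, 54, 55, 54, 54, 53, 47, 37, 26, 24, 35, 48, 54, 51, 41, 30, 26, 25, 25, 24, 26, 28, 30, 33, 33, 28, 24, 26, 36, 46, 51, 53, 52, 51]
252 [52, 53, 54, 55, 55, 53, 52, 52, 50, 53, 58, 62, 64, 64, 64, 63, 64, 64, 63, 63, 65, 63, 48, 33, 29, 33, 41, 47, 50, 52, 52, 51, 51, 53]
256 [51, 52, 53, 54, 53, 53, 56, 60, 63, 63, 63, 63, 64, 63, 62, 62, 62, 62, 63, 62, 62, 66, 78, 86, 80, 64, 54, 51, 52, 53, 53, 51, 51, 52]
260 [51, 53, 54, 55, 56, 57, 59, 61, 63, 64, 64, 63, 63, 63, 64, 64, 64, 63, 62, 61, 62, 61, 61, 66, 74, 71, 58, 52, 52, 52, 52, 52, 53, 53]
264 [51, 53, 54, 54, 54, 56, 60, 62, 62, 62, 63, 64, 64, 63, 63, 64, 63, 63, 63, 62, 62, 62, 61, 61, 60
[... 176 characters left out ...]
2]
272 [213, 214, 214, 209, 173, 107, 67, 61, 61, 62, 63, 63, 63, 63, 63, 64, 63, 63, 63, 62, 62, 62, 62, 62, 59, 78, 141, 200, 215, 213, 212, 213, 213, 213]
276 [215, 216, 217, 212, 164, 90, 59, 62, 63, 64, 64, 64, 63, 62, 62, 62, 62, 62, 62, 62, 62, 62, 62, 62, 58, 71, 125, 186, 214, 219, 219, 219, 219, 219]
280 [218, 219, 219, 203, 147, 81, 59, 62, 62, 63, 62, 62, 62, 63, 63, 63, 62, 63, 63, 62, 62, 63, 63, 62, 59, 66, 105, 165, 202, 208, 206, 205, 206, 205]
col [142, 176, 143, 58, 18, 27, 33, 31, 25, 22, 23, 23, 26, 38, 53, 61, 64, 64, 64, 63, 62, 61, 62, 62, 64, 64, 63, 63, 63, 63, 63, 63, 64, 64]
ball [322.85059994 259.27013037]
 [322.82791391 267.90555714]
 [322.79039633 282.18660234]
```

The held pin follows the TCP to within 0.3 px. The hole centre is (0.606, 0.226), so I'll correct by (+1.0, −1.8) mm and start the insertion.

```bash
python3 -m inch '[[[0,0.0018,-0.001],0,0.01],[[0,0,0],0,0.01],[[0.012,0,0],0,0.01],[[0.008,0,0],0,0.01],[[0.006,0,0],0,0.01],[[0,0,0],0,0.01]]'
```

```text
clock: 10.07
tcp_pos: [0.6069, 0.225, 0.228]
orientation: [[-0.001, 0.062, -0.998], [-0.0, -0.998, -0.062], [-1.0, 0.0, 0.001]]
contact_force: [-0.1, 0.4, -1.1]
gripper_width: 0.219
```

```bash
python3 -m inch '[[[0,-0.0008,0.0007],0,0.01],[[0,0,0],0,0.01],[[0.008,0,0],0,0.01],[[0.008,0,0],0,0.01],[[0,0,0],0,0.01]]'
```

```text
clock: 10.7
tcp_pos: [0.6061, 0.2252, 0.2116]
orientation: [[-0.001, 0.062, -0.998], [-0.001, -0.998, -0.062], [-1.0, 0.001, 0.002]]
contact_force: [-1.0, 0.3, -1.1]
gripper_width: 0.219
```

```bash
python3 -m inch '[[[0.01,0,0],0,0.01],[[0.01,0,0],0,0.01],[[0.008,0,0],0,0.01],[[0,0,0],0,0.01],[[0,0,0],0,0.01]]'; python3 -m inch '[[[0.004,0,0],0,0.01],[[0.003,0,0],0,0.01],[[0.002,0,0],0,0.01],[[0,0,0],0,0.01]]'
```

```text
clock: 11.32
tcp_pos: [0.6065, 0.2258, 0.185]
orientation: [[0.0, 0.062, -0.998], [0.0, -0.998, -0.062], [-1.0, -0.0, -0.0]]
contact_force: [0.7, 0.5, -1.5]
gripper_width: 0.225
clock: 11.82
tcp_pos: [0.6065, 0.2257, 0.1768]
orientation: [[0.001, 0.062, -0.998], [-0.0, -0.998, -0.062], [-1.0, 0.0, -0.001]]
contact_force: [-3.2, -2.8, 5.6]
gripper_width: 0.217
```

Contact came right at the predicted seating height. I'll nudge it 1 mm to confirm, then release, raise and check.

```bash
python3 -m inch '[[[0.001,0,0],0,0.01],[[0,0,0],0,0.01]]'; python3 -m inch '[[[0,0,0],0,0.05],[[0,0,0],0,0.05],[[0,0,0],0,0.05],[[0,0,0],0,0.05],[[0,0,0],0,0.05],[[-0.03,0,0],0,0.05],[[-0.05,0,0],0,0.05],[[-0.02,0,0],0,0.05],[[0,0,0],0,0.05],[[0,0,0],0,0.05]]'
python3 - <<'E'
from h import *
s=telemetry.state();print(s['tcp_pos'])
m=eyes.camera_model("wrist");im,d=eyes.get_image("wrist");cv2.imwrite("pics/w8.png",im)
v,u=np.mgrid[:480,:640];pc=np.stack([u*d,v*d,d],-1)@np.linalg.inv(m["mtx"]).T
W=(pc-m["t"])@m["R"]*1000
k=(np.hypot(W[...,0]-606,W[...,1]-226)<6)&(W[...,2]<260);print("head top z",np.median(W[k][:,2]),k.sum())
q=proj(m,[.606,.226,.23]).astype(int)
t,_=eyes.get_image("top");c,_=eyes.get_image("scene");cv2.imwrite("pics/t8.png",t);cv2.imwrite("pics/s8.png",c)
print(q,eyes.camera_model("top")['t'])
a=im[max(q[1]-60,0):q[1]+60,q[0]-53:q[0]+53]
b=t[170:230,310:390];e=c[260:350,360:440]
cv2.imwrite("pics/c8.png",np.vstack([np.hstack([cv2.resize(a,(400,400)),cv2.resize(e,(400,400),interpolation=cv2.INTER_CUBIC)])]))
E
```

```text
clock: 12.08
tcp_pos: [0.6066, 0.2257, 0.1767]
orientation: [[0.002, 0.062, -0.998], [-0.0, -0.998, -0.062], [-1.0, 0.0, -0.002]]
contact_force: [-4.9, -4.1, 12.4]
gripper_width: 0.224
clock: 13.32
tcp_pos: [0.6061, 0.2253, 0.2734]
orientation: [[-0.001, 0.062, -0.998], [-0.001, -0.998, -0.062], [-1.0, 0.001, 0.001]]
contact_force: [-0.1, 0.9, -0.7]
gripper_width: 0.578
[0.60611037 0.22534749 0.27340444]
head top z 233.76583005108216 270
[321 252] [0.01339377 0.5474799  1.51419381]
```

View pics/c8.png

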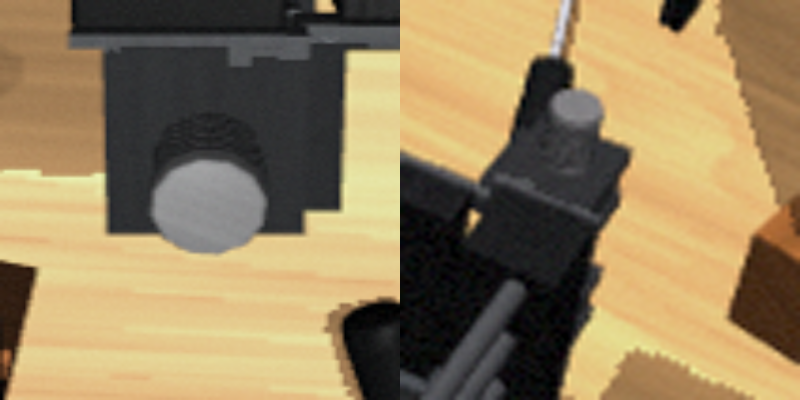

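The head top reads 233.8 mm (expected 234), so the pin is home and released. On to the handle.

```bash
python3 -m inch '[[[0,0.04,-0.002],0,0.05],[[0,0.05,-0.002],0,0.05],[[0,0.05,-0.002],0,0.05],[[0,0.05,-0.002],0,0.05],[[0,0.05,-0.001],0,0.05],[[0,0.034,0],0,0.05],[[0,0,0],0,0.05],[[0,0,0],0,0.05],[[0,0,0],0,0.05]]'
python3 - <<'E'
from h import *
s=telemetry.state();print(s['tcp_pos'],s['joint_pos'])
m=eyes.camera_model("wrist");im,d=eyes.get_image("wrist");cv2.imwrite("pics/w9.png",im)
v,u=np.mgrid[:480,:640];pc=np.stack([u*d,v*d,d],-1)@np.linalg.inv(m["mtx"]).T
W=(pc-m["t"])@m["R"]*1000
k=(np.hypot(W[...,0]-632,W[...,1]+47)<25)&(abs(W[...,2]-243)<5);P=W[k];print("handle top",k.sum(),np.median(P,0),P.min(0),P.max(0))
q=proj(m,[.632,-.047,.22]);print(q)
cv2.imwrite("pics/c9.png",im[60:480])
E
```

```text
clock: 14.6
tcp_pos: [0.6322, -0.0456, 0.2747]
orientation: [[-0.0, 0.064, -0.998], [0.0, -0.998, -0.064], [-1.0, -0.0, 0.0]]
contact_force: [-0.4, -0.2, 0.4]
gripper_width: 0.576
[ 0.63219416 -0.04564381  0.2746704 ] [ 0.54478967  0.42404819 -0.77567103  1.2663538   0.29187026  1.56379124
 -1.69350144]
handle top 493 [633.51684932 -46.03265196 242.2900318 ] [625.30959292 -53.78824266 238.04660529] [640.39369584 -38.28403396 244.49044243]
[324.92485869 246.95710465]
```

View pics/c9.png

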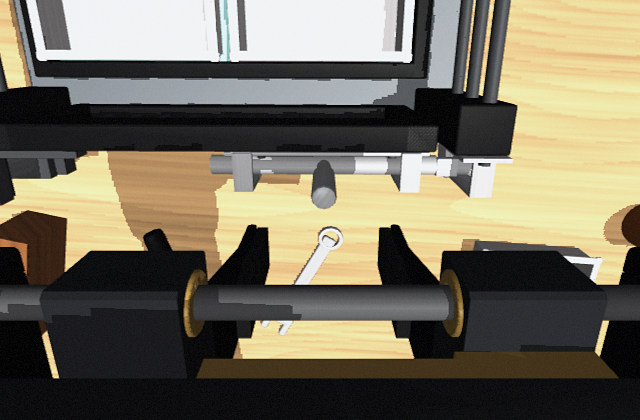

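The handle top is at (0.633, −0.046, 0.243), which gives a guard yaw of 3.55°, matching the tool to 0.1°. The wrist picture shows the handle at (324,255 full-frame) midway between the open fingers. I'll go down 104 mm and grip.

```bash
python3 -m inch '[[[0.04,0,-0.0005],0,0.05],[[0.04,0,0],0,0.05],[[0.023,0,0],0,0.05],[[0,0,0],0,0.05],[[0,0,0],0,0.05]]'; python3 -m inch '[[[0,0,0],0,0.005],[[0,0,0],0,0.005],[[0,0,0],0,0.005],[[0,0,0],0,0.005],[[0,0,0],0,0.005],[[0,0,0],0,0.005]]' 40
```

```text
clock: 15.28
tcp_pos: [0.6334, -0.0467, 0.1731]
orientation: [[0.002, 0.062, -0.998], [0.0, -0.998, -0.062], [-1.0, 0.0, -0.002]]
contact_force: [0.3, -0.6, 0.4]
gripper_width: 0.577
clock: 16.02
tcp_pos: [0.6329, -0.0471, 0.1718]
orientation: [[0.0, 0.062, -0.998], [0.0, -0.998, -0.062], [-1.0, -0.0, -0.0]]
contact_force: [-0.1, 1.4, 1.6]
gripper_width: 0.171
```

```bash
python3 -m inch '[[[0,0,0],0,0.005],[[-0.003,0,0],0,0.005],[[-0.004,0,0],0,0.005],[[-0.004,0,0],0,0.005],[[0,0,0],0,0.005],[[0,0,0],0,0.005]]'
```

```text
clock: 16.77
tcp_pos: [0.6328, -0.0473, 0.1827]
orientation: [[-0.0, 0.062, -0.998], [-0.0, -0.998, -0.062], [-1.0, 0.0, 0.0]]
contact_force: [1.1, 1.7, -3.0]
gripper_width: 0.172
```

The wrist carries about the bolt's weight (3–4 N) and the lift is 10.9 mm. I'll check the handle height, then draw.

```bash
cat > hh.py <<'E'
from h import *
s=telemetry.state();m=eyes.camera_model("wrist");im,d=eyes.get_image("wrist")
v,u=np.mgrid[:480,:640];pc=np.stack([u*d,v*d,d],-1)@np.linalg.inv(m["mtx"]).T
W=(pc-m["t"])@m["R"]*1000;x=s['tcp_pos']*1000
k=(np.hypot(W[...,0]-x[0],W[...,1]-x[1])<5)&(abs(W[...,2]-x[2]-70)<15);P=W[k];print("handle top",k.sum(),np.median(P,0),"rel tcp",np.median(P,0)-x)
E
python3 hh.py; python3 -m inch '[[[0,-0.004,0],0,0.005],[[0,-0.004,0],0,0.005],[[0,0,0],0,0.005]]'
```

```text
handle top 0 [nan nan nan] rel tcp [nan nan nan]
clock: 17.2
tcp_pos: [0.6323, -0.0386, 0.1828]
orientation: [[-0.0, 0.062, -0.998], [0.0, -0.998, -0.062], [-1.0, -0.0, -0.0]]
contact_force: [0.1, 0.8, -2.3]
gripper_width: 0.172
  return _methods._mean(a, axis=axis, dtype=dtype,
  ret = um.true_divide(
```

There's no resistance past 8 mm, so the nose is clear of the lip. I'll keep drawing to about 37 mm.

```bash
python3 -m inch '[[[0,-0.005,0],0,0.005],[[0,-0.005,0],0,0.005],[[0,-0.006,0],0,0.005],[[0,-0.006,0],0,0.005],[[0,-0.006,0],0,0.005],[[0,0,0],0,0.005],[[0,0,0],0,0.005]]'; python3 hh.py 2>/dev/null
python3 - <<'E'
import cv2,numpy as np
from h import *
c,_=eyes.get_image("scene");t,_=eyes.get_image("top");m=eyes.camera_model("scene");x=telemetry.state()['tcp_pos'];q=proj(m,x).astype(int)
cv2.imwrite("pics/c10.png",cv2.resize(c[q[1]-60:q[1]+60,q[0]-80:q[0]+80],(800,600),interpolation=cv2.INTER_CUBIC))
E
```

```text
clock: 18.08
tcp_pos: [0.6306, -0.0108, 0.1828]
orientation: [[-0.0, 0.062, -0.998], [0.001, -0.998, -0.062], [-1.0, -0.001, -0.0]]
contact_force: [0.4, 1.7, -3.1]
gripper_width: 0.17
handle top 0 [nan nan nan] rel tcp [nan nan nan]
```

View pics/c10.png

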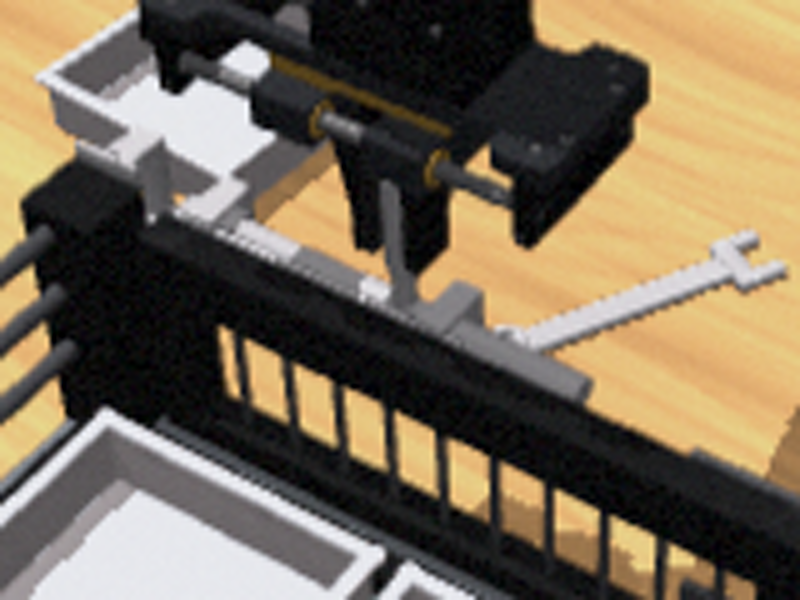

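The bolt is lifted, gripped and drawn about 37 mm, with its tail well past the left staple and force still low. Next I'll swing the gate along its arc (hinge radius 238 mm), turning the tool with it.

```bash
python3 -m inch '[[[0,0.0001,0.0041],1,0.005],[[0,0.0001,0.0041],1,0.005],[[0,0.0002,0.0083],2,0.005],[[0,0,0],0,0.005]]' 40; python3 -m inch '[[[0,0.0002,0.0083],2,0.005],[[0,0.0002,0.0083],2,0.005],[[0,0.0002,0.0083],2,0.005],[[0,0.0002,0.0083],2,0.005],[[0,0.0002,0.0083],2,0.005],[[0,0.0001,0.0062],1.5,0.005],[[0,0.0001,0.0046],1.1,0.005],[[0,0,0],0,0.005],[[0,0,0],0,0.005],[[0,0,0],0,0.005]]'
```

```text
clock: 18.73
tcp_pos: [0.6136, -0.0126, 0.183]
orientation: [[0.0, -0.009, -1.0], [-0.001, -1.0, 0.009], [-1.0, 0.001, -0.0]]
contact_force: [2.0, 0.9, -2.8]
gripper_width: 0.172
clock: 19.98
tcp_pos: [0.5622, -0.0084, 0.1827]
orientation: [[-0.0, -0.226, -0.974], [0.0, -0.974, 0.226], [-1.0, 0.0, 0.0]]
contact_force: [3.2, -1.9, -3.1]
gripper_width: 0.17
```

The geometry gives a gate angle of 16.5° (0.288 rad). One last visual check.

Run:
```python
from h import *
t,_=eyes.get_image("top");c,_=eyes.get_image("scene");mt=eyes.camera_model("top");ms=eyes.camera_model("scene")
yaw=np.radians(3.55);H=np.array([.6065,.226])
def edge(th):
    a=yaw-th; r=np.array([-.0,-.356]); return np.r_[H+np.array([[np.cos(a),-np.sin(a)],[np.sin(a),np.cos(a)]])@r,.19]
for th in(0,.29): print(th,edge(th),proj(mt,edge(th)),proj(ms,edge(th)))
a=t[170:245,230:430];b=c[200:350,180:460]
o=np.vstack([cv2.resize(a,(800,300),interpolation=cv2.INTER_CUBIC),cv2.resize(b,(560,300))[:, :].copy() if 0 else cv2.resize(b,(800,300))]);cv2.imwrite("pics/c12.png",o)
s=telemetry.state();print(s['clock'],s['tcp_pos'],s['contact_force'],np.abs(s['joint_vel']).max())
```

```text
0 [ 0.62854336 -0.12931689  0.19      ] [373.44761818 206.46302282] [245.79151775 233.22638686]
0.29 [ 0.52601926 -0.12078358  0.19      ] [370.12083435 242.97930812] [278.36241954 211.43865695]
20.075 [ 0.56219022 -0.00834027  0.18264338] [ 3.14574728 -1.56671613 -3.50244898] 0.0022024230913234625
```

View pics/c12.png

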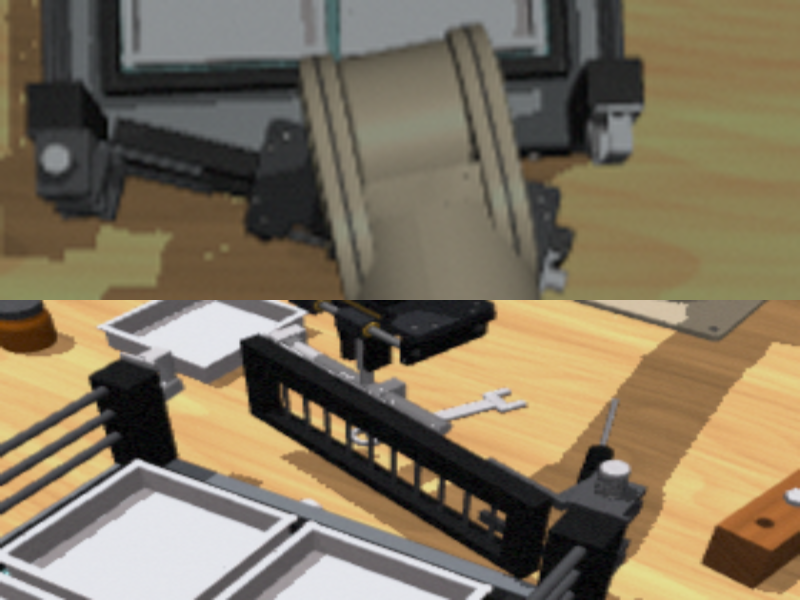

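The picture shows the pin head still in the fork and the gate ajar with its edge where 0.29 rad predicts (scene ≈(278,211)). The bolt is drawn and held, and the arm is still. Handing in.

```bash
python3 -c "
from rig import order,telemetry
order.finish_job()
s=telemetry.state();print(s['clock'],s['tcp_pos'],s['contact_force'],s['gripper_width'])"
```

```text
the job is handed in; nothing more can be done
the job is handed in; nothing more can be done
```

I put the pin down through the upper hinge and let go of it. I then lifted the bolt about 11 mm, drew it about 37 mm, and pulled the gate open by its handle. I handed in at about 20 s on the robot's clock, still gripping the handle.

**Last checks**
- **Pin:** the head top measured 233.8 mm when I released it (234 mm is fully home). The last picture shows it still in the fork.
- **Bolt:** the wrist carried only about 3 N with no jamming while drawing. I couldn't confirm the lift directly, because the handle top was hidden from the wrist camera. It rests on the tool's movement, the weight felt and the free draw past the lip.
- **Gate:** the angle worked out at about 0.288 rad, or 10 cm at the free edge. The edge appeared where that angle predicts in the scene view, and the arm was still.

**What went wrong or disagreed**
- **First grasp missed:** the fingers shut just above the pin without touching it. Camera depth showed the real fingertips about 29 mm higher than the reported tool position, so I corrected for that in every later move.
- **First wrist reading discarded:** the arm was still settling when I took it, so I repeated it.

The arm touched only the pin and the bolt handle, but I made no separate check of the other items on the bench. The state could not be read after handing in.

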